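Take the grating drum off the drum grater and lay it in the tray

ROBOT

A 7-joint arm with a two-finger parallel gripper is mounted at the origin on a cart in front of the work surface, level with it; the furniture and walls round the work are solid. World frame = base frame: x ahead of the robot, y to its left, z up, the work surface at z = 0. Lengths are in m, angles in rad, forces in N, time in s.
With the tool pointing down it reaches from about 0.35 to 0.9 m from the base axis. Payload 7.2 kg.
Tool frame: the origin (TCP) lies midway between the tips of the shut fingers; the grasp point (between the pads) lies 19 mm behind it (robot.grip_depth is the distance from the TCP to the grasp point, in m); z points along the fingers, y is the line along which they close (so a half turn about z gives the same grasp; the last joint's range is limited). The gripper opens to 85 mm and grips with 20 to 120 N. Pads are 22 mm wide; open, the fingers measure 114 mm over their backs; the gripper's body (76 mm by 85 mm) begins 54 mm behind the grasp point. The pads swing forward as they close: fully open they stand 13 mm farther back than shut.
Start: joints at [1.256, 0.411, -0.013, 1.596, 0.006, 1.134, -0.082], TCP at [0.153, -0.606, 0.231] pointing down, gripper open.
Joint ranges: [-2.95, 2.95], [-0.29, 1.99], [-1.47, 1.44], [0.14, 2.54], [-1.03, 4.17], [0.13, 1.85], [-2.86, 2.86]. Speed limits (rad/s): [2.39, 2.39, 3.01, 3.01, 3.14, 3.14, 3.14].

INTERFACE

Orientations are given as a 3x3 rotation matrix whose columns are the frame's x, y, z axes.
In Python, from station import get_obs, imaging, close_job, robot gives the robot as it stands.
- The arm moves only by the shell command python3 -m creep 'ROWS' [FORCE]. ROWS is JSON, one flat list of numbers, 5 for each row, row after row: the opening, from -1 (shut) to 1 (fully open), then the shift along the world's x, y, z in units of 200 mm (1.0 is 200 mm), then the turn about the world's z in units of 2 pi rad (1.0 is 2 pi rad). In form: [hand, dx, dy, dz, spin, hand, dx, dy, dz, spin, ...]. A call has exactly 10 rows; each row is the pose to reach, as a shift and turn from the pose commanded when the call began, turning the shorter way round; what a row does not reach only later rows make up. A row lasts 1/8 s, in which the tool goes at most 62.5 mm and 10.7 degrees, less where a joint would pass 70% of its speed; a pose out of reach is approached as far as the arm can. A call with a number of a shift or a turn outside -1 to 1 is refused whole. A call with a gripper value outside its range is refused whole. The fingers move at their own pace and stop on an object; FORCE is the grip in N (left out, the last holds). Time passes only in rows, so rows that repeat a pose let the fingers close, or fill a call up. It gives the time, the measured TCP pose, the force, the opening and the grip force at its end, in the units of the state.
- get_obs(): the state, without advancing time (a new reading comes with each control period).
- imaging.snapshot(name): name is "scene" or "side" or "wrist"; returns the picture (384x512x3 uint8, red, green, blue); there is no depth.
- imaging.get_calibration(name): a dict with "intrinsics" (3x3 intrinsics, pixels), "dist_coeffs" ([k1, k2, p1, p2, k3] as OpenCV has them; the pictures are not rectified), "rvec" (rotation vector, rad) and "tvec" (3), from world to camera coordinates, as OpenCV has them. Camera axes: x right, y down, z forward; pixel columns grow to the right and rows downward; lengths in m; the calibration is good to about 2 mm. A picture is of the moment at which its call begins: read the wrist's pose just before it. get_calibration takes no time and is no camera call; for the wrist camera it gives the pose at the moment of the call.
- close_job(): hands the job in; it is judged then, once.
Trained networks look in the newest picture that a camera, given by its name, has taken for a name from the list of things; names that differ only in an ending like _2 or _b are one class to them, and where a whole thing is asked for, a point or a joint stands for the part that bears it (a point fixed in the world has none). Each returns a list of dicts, best first, with "p" (0 to 1); they miss things now and then, are a little off and sometimes report something else, mostly with a low value. They report only what shows in the picture. A call takes as long as a camera call.
- imaging.outline_of(camera, query): "mask" (384x512 bool, what is visible of it) and "xy" ([column, row] as shares, 0 to 1, of the picture: columns of its width, rows of its height, amid what is visible of it).
- imaging.tip_of(camera, query): "xy" ([column, row] as shares, 0 to 1, of the picture: columns of its width, rows of its height: a listed point, or the origin of a listed thing).
The state is a dict: "clock": time; "q": joint angles; "dq": joint speeds; "effort": joint torques, N m; "tool_pos": TCP position; "ee_rot": TCP orientation; "force": force on the tool from outside, world axes, zero at the start; "moment": the same for the moment, N m; "width": opening from 0.0 (shut) to 1.0 (fully open); "grip_force": force on a finger pad.
Only numpy, scipy, OpenCV 4.12 (cv2) and the standard library are available. Lean on these libraries where they do the work, as an engineer would, in place of code of your own. Each camera call takes 0.05 s, during which the arm holds its last target. There are 200 camera calls.

TASK

The grating is done and the drum has to go to be washed. Slide the grater's sprung orange collar all the way back towards the motor block, which unlocks the drum and pushes it a little way out, then draw the drum straight out of its socket and lay it gently on its side in the blue and white enamel tray, the steel part flat on the tray's bottom, and let go. Leave the other things on the worktop as they stand.

Things in the scene. Friction and masses are not known exactly. Their poses are not given: they have to be found in the camera images.
- machine: Drum grater: white and grey motor block, fixed to the worktop, 132 mm wide, 137 mm high (dial on top to 152). Origin on the worktop (z = 0) straight below the front face of the collar's flange at home; +y points level along the coupling axis from the block out to the drum, x across it. The axis is 110 mm above the origin. Block from y = -199 to -57 mm.
- socket_mouth (a point): Centre of the mouth of the fixed steel nose (40 mm diameter, inside the collar) on the coupling axis, at machine y = -10 mm. Its square bore, 17 mm wide, holds the drum's square shaft with 0.5 mm play all round.
- collar_face (a point): Centre of the front face (towards the drum) of the orange collar's flange, a ring 42 to 80 mm in diameter, 8 mm thick; moves with the collar. Behind it a black-ribbed sleeve, 54 mm diameter. At the start 46 mm of neck (26 mm diameter) lie free between this face and the drum: fingers can stand astride of the neck there, or above it, and push the flange back.
- collar (a joint): How far the collar is slid back towards the block (machine -y), m: 0 home, stop at 0.012. Takes 4 N at home, rising to 12 to 17 N at the stop. Until 0.006 the drum is locked fast; beyond, the lock is open and an ejector lever pushes the drum out with the rest of the stroke, 10 to 14 mm at the stop; the socket still carries it. Let go, the collar springs home.
- drum: Grating drum: eight-sided, steel, 56 mm across flats, 80 mm long (86 over its orange end discs), with orange neck and square shaft to -y; 0.18 to 0.29 kg, balanced within 10 mm of its centre. Origin at the steel part's centre; y is its axis; flats face +-x and +-z. At the start locked in the machine with y along machine y, centre 92 mm along it and about 109 mm up.
- neck (a point): Middle of the drum's orange neck, 26 mm diameter, on the axis 65 mm from the drum's centre (neck from 46 to 86 mm).
- shaft_tip (a point): End of the drum's 16 mm square aluminium shaft, 156 mm from the drum's centre on its axis; at the start 64 mm behind the collar face. The drum must come forward about 54 mm in all (some 40 to 44 after the ejector's push) for the shaft to leave the bore.
- tray: Loose white enamel tray, blue inside, 150 x 220 x 23 mm, flat floor about 106 x 166 mm and 2 to 5 mm thick, sloping walls. Origin under its centre on the worktop; x the short way, y the long way. A drum lying in it has its centre 30 to 34 mm above the origin; neck and shaft may reach out over the rim.
- spare_drum: Bystander: slicing drum with blue discs and neck, standing on its end with the shaft up, 199 mm high. Origin at the drum's centre.
- onion: Bystander: brown onion, 82 mm, 94 mm high. Origin under it.
- lemon: Bystander: yellow lemon, 71 x 53 x 51 mm. Origin under it.
- spice_jar: Bystander: glass spice jar with a black cap and green label, 40 mm diameter, 105 mm high. Origin under it.
- jug: Bystander: blue jug, 115 x 170 x 170 mm. Origin under it.
- pepper_mill: Bystander: brown wooden pepper mill, 58 mm diameter, 170 mm high. Origin under it.

How it is judged:
On the way, in this order (a step that is already met when the one before it is completed fails the run):
1. the collar is slid back at least 5 mm against its spring (value of joint collar above 0.005 m).
2. the drum's shaft is drawn right out of the socket (y of shaft_tip in the frame of machine above -0.005 m), for 0.1 s.
At the end, for the whole second after the job is handed in: The drum lies at rest on its side in the tray, level within 0.13 rad, its centre within 50 mm (short way) and 75 mm (long way) of the tray's centre and under 42 mm above its underside; the tray stands level on the worktop; the empty collar is home within 3 mm (x of drum in the frame of tray between -0.05 and 0.05 m and y of drum in the frame of tray between -0.075 and 0.075 m and z of drum in the frame of tray below 0.042 m and angle between drum's own y axis and vertical between 1.44 and 1.7 rad and contact force between drum and tray above 0.5 N and angle between tray's own z axis and vertical below 0.08 rad and height (world z) of tray below 0.01 m and linear speed of drum below 0.02 m/s and angular speed of drum below 0.3 rad/s and value of joint collar below 0.003 m); the robot touches nothing.
It fails at once if the drum is dropped or thrown into the tray (more than 60 N between them) (contact force between drum and tray above 60 N).
It fails at once if a bystander is moved more than 40 mm or knocked over (distance of any of spare_drum, onion, lemon, spice_jar, jug, pepper_mill from where it was at the start of the episode above 0.04 m).
It also fails if it takes over 54 s, if anything falls off the work surface, if the arm or the gripper's body presses on something with over 40 N, if the wrist force passes 120 N, or if a joint passes its speed limit or range.

## Working session

There is one attempt and no reset: what is moved stays moved. The work goes in short steps, Python scripts to look and compute and a shell command to move; the robot and the scene stay as the last step left them, time stands still between calls to the robot, and variables do not carry over. Pictures are saved under pics/ and viewed, at most 10 in all, crops included, and the job is handed in when it is done.

```bash
mkdir -p pics; cat > h.py <<'E'
from station import get_obs, imaging, close_job, robot
import numpy as np, cv2
def cal(c):
    k=imaging.get_calibration(c); return [np.array(k[n],float) for n in("intrinsics","dist_coeffs","rvec","tvec")]
def ray(c,xy,k=None):
    K,d,r,t=k or cal(c); p=np.array(xy,float)*[512,384]
    u=cv2.undistortPoints(p.reshape(1,1,2),K,d).ravel(); R=cv2.Rodrigues(r)[0]; t=t.ravel()
    v=R.T@np.array([u[0],u[1],1]); return -R.T@t, v/np.linalg.norm(v)
def atz(c,xy,z,k=None):
    o,v=ray(c,xy,k); return o+v*(z-o[2])/v[2]
def tri(rs):
    A=np.zeros((3,3));b=np.zeros(3)
    for o,v in rs:
        P=np.eye(3)-np.outer(v,v);A+=P;b+=P@o
    x=np.linalg.solve(A,b); return x,[np.linalg.norm((np.eye(3)-np.outer(v,v))@(x-o)) for o,v in rs]
def proj(c,X):
    K,d,r,t=cal(c); return cv2.projectPoints(np.array(X,float).reshape(-1,3),r,t,K,d)[0].reshape(-1,2)
def snap(c,f=None):
    a=imaging.snapshot(c)
    if f: cv2.imwrite('pics/'+f,a[:,:,::-1])
    return a
E
python3 - <<'E'
from h import *
np.set_printoptions(precision=3,suppress=True)
a=snap('scene');b=snap('side')
cv2.imwrite('pics/a.png',np.hstack([cv2.resize(a,(400,300)),cv2.resize(b,(400,300))])[:,:,::-1])
cv2.imwrite('pics/a2.png',np.vstack([a])[:,:,::-1])
for n,z in dict(machine=0,socket_mouth=.11,collar_face=.11,drum=.109,neck=.109,tray=0,spare_drum=.05,onion=0,lemon=0,spice_jar=0,jug=0,pepper_mill=0).items():
    rs=[];s=n
    for c in('scene','side'):
        r=imaging.tip_of(c,n)
        if r:
            r=r[0];s+=f" | {c} {r['p']:.2f} {np.array(r['xy'])*[512,384]} z-> {atz(c,r['xy'],z)[:2]}"; rs.append(ray(c,r['xy']))
    if len(rs)==2: x,e=tri(rs); s+=f" tri {x} {e[0]:.4f}"
    print(s)
o=get_obs();print(o['clock'],o['tool_pos'],o['ee_rot'],o['width'],robot.grip_depth)
for c in('scene','side'):print(c,ray(c,(.5,.5)))
E
```

```text
machine | scene 0.92 [326.4   186.701] z-> [ 0.513 -0.062] | side 0.79 [269.824 251.405] z-> [ 0.526 -0.08 ] tri [ 0.525 -0.072 -0.008] 0.0040
socket_mouth | scene 0.78 [331.878 150.989] z-> [ 0.531 -0.098] | side 0.81 [267.725 221.606] z-> [ 0.514 -0.091] tri [ 0.519 -0.09   0.114] 0.0061
collar_face | scene 0.77 [335.002 154.483] z-> [ 0.511 -0.09 ] | side 0.76 [267.11  220.685] z-> [ 0.514 -0.085] tri [ 0.512 -0.089  0.111] 0.0014
drum | scene 0.66 [323.994 168.883] z-> [ 0.484 -0.007] | side 0.65 [252.877 210.586] z-> [ 0.492 -0.016] tri [ 0.491 -0.013  0.105] 0.0026
neck | scene 0.87 [330.906 159.283] z-> [ 0.503 -0.061] | side 0.95 [264.294 217.882] z-> [ 0.512 -0.066] tri [ 0.51  -0.066  0.107] 0.0030
tray | scene 0.79 [288.614 236.813] z-> [0.432 0.194] | side 0.67 [216.781 212.39 ] z-> [0.423 0.195] tri [0.426 0.196 0.001] 0.0037
spare_drum | scene 0.73 [210.79  288.806] z-> [0.394 0.497] | side 0.79 [197.786 170.496] z-> [0.403 0.452] tri [0.408 0.489 0.033] 0.0005
onion | scene 0.78 [234.701 202.214] z-> [0.657 0.2  ] | side 0.63 [282.778 201.715] z-> [0.666 0.206] tri [0.661 0.199 0.001] 0.0038
lemon | scene 0.74 [211.712 216.691] z-> [0.652 0.294] | side 0.58 [275.712 190.502] z-> [0.671 0.298] tri [ 0.663  0.291 -0.001] 0.0072
spice_jar | scene 0.88 [292.506 170.112] z-> [ 0.653 -0.052] | side 0.58 [311.91  240.998] z-> [ 0.667 -0.063] tri [ 0.665 -0.06  -0.005] 0.0046
jug | scene 0.68 [143.821 275.789] z-> [0.588 0.569] | side 0.73 [236.902 162.394] z-> [0.596 0.604] tri [0.585 0.572 0.01 ] 0.0049
pepper_mill | scene 0.69 [145.101 277.21 ] z-> [0.581 0.569] | side 0.83 [255.898 177.408] z-> [0.632 0.432] tri [ 0.655  0.542 -0.062] 0.0125
1.3 [ 0.153 -0.606  0.231] [[ 0.97   0.244  0.   ]
 [ 0.244 -0.97  -0.   ]
 [ 0.     0.    -1.   ]] 0.998590569681407 0.0187
scene (array([-0.28 ,  0.948,  0.937]), array([ 0.596, -0.533, -0.601]))
side (array([ 0.181, -1.117,  0.746]), array([ 0.25 ,  0.858, -0.449]))
```

View pics/a.png

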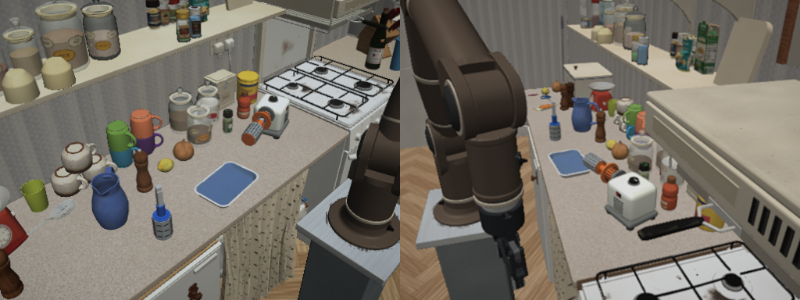

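Side and scene views agree on the scene. The machine is at the right with its drum axis pointing towards the tray, and nothing stands between them. I'll fly up and over for a closer wrist view.

```bash
python3 -m creep '[1,0.05,0.05,0.15,0.01, 1,0.1,0.15,0.3,0.02, 1,0.15,0.28,0.45,0.03, 1,0.2,0.4,0.6,0.04, 1,0.25,0.5,0.75,0.05, 1,0.3,0.6,0.85,0.06, 1,0.35,0.7,0.85,0.07, 1,0.4,0.8,0.85,0.08, 1,0.45,0.9,0.85,0.09, 1,0.5,1,0.85,0.1]' 40
python3 -m creep '[1,0.05,0.1,0,0.01, 1,0.1,0.2,0,0.03, 1,0.15,0.32,0,0.05, 1,0.2,0.45,0,0.07, 1,0.25,0.55,0,0.09, 1,0.3,0.65,0,0.11, 1,0.35,0.75,0,0.13, 1,0.4,0.85,0,0.14, 1,0.45,0.95,0,0.15, 1,0.5,1,0,0.15]'
python3 -m creep '[1,0.05,0.1,0,0, 1,0.1,0.2,0,0, 1,0.15,0.3,0,0, 1,0.2,0.4,0,0, 1,0.25,0.5,0,0, 1,0.3,0.6,0,0, 1,0.35,0.7,0,0, 1,0.4,0.8,0,0, 1,0.4,0.8,0,0, 1,0.4,0.8,0,0]'
python3 - <<'E'
from h import *
np.set_printoptions(precision=4,suppress=True)
k=cal('wrist');a=snap('wrist','w1.png')
o=get_obs();print(o['clock'],o['tool_pos'],o['ee_rot'],o['q'])
for n,z in dict(machine=0,socket_mouth=.11,collar_face=.11,drum=.109,neck=.109,tray=0).items():
    for r in imaging.tip_of('wrist',n)[:1]: print(n,r['p'],np.array(r['xy'])*[512,384],atz('wrist',r['xy'],z,k))
print(ray('wrist',(.5,.5)))
E
```

```text
clock: 2.55
tool_pos: [0.2532, -0.4046, 0.4006]
ee_rot: [[0.638, 0.77, -0.001], [0.77, -0.638, 0.001], [0.0, -0.001, -1.0]]
force: [0.5, -0.7, 0.8]
width: 1.0
grip_force: 0.0
clock: 3.8
tool_pos: [0.3534, -0.2047, 0.4015]
ee_rot: [[-0.246, 0.969, 0.0], [0.969, 0.246, -0.0], [-0.0, 0.0, -1.0]]
force: [-0.1, -0.3, 0.3]
width: 0.999
grip_force: 0.0
clock: 5.05
tool_pos: [0.4326, -0.0468, 0.4011]
ee_rot: [[-0.243, 0.97, -0.001], [0.97, 0.243, -0.0], [0.0, -0.001, -1.0]]
force: [0.2, -0.1, 0.3]
width: 1.0
grip_force: 0.0
5.1 [ 0.4325 -0.047   0.4012] [[-0.2427  0.9701 -0.0003]
 [ 0.9701  0.2427 -0.0002]
 [-0.0002 -0.0004 -1.    ]] [ 0.6852  0.0085 -0.6793  1.7103  0.0057  1.4251  0.2503]
machine 0.7 [285.184  173.4144] [ 0.5049 -0.0882  0.    ]
socket_mouth 0.56 [295.1168 193.3056] [ 0.5124 -0.0929  0.11  ]
collar_face 0.96 [295.7824 188.8128] [ 0.5112 -0.0848  0.11  ]
drum 0.78 [292.9152 135.0144] [0.4809 0.0006 0.109 ]
neck 0.67 [295.5776 178.2912] [ 0.5057 -0.0673  0.109 ]
tray 0.63 [284.9792  11.712 ] [0.424  0.1951 0.    ]
(array([0.4122, 0.0358, 0.5431]), array([ 0.076 , -0.3114, -0.9472]))
```

View pics/w1.png

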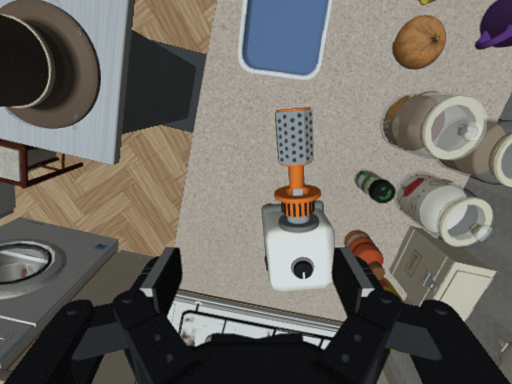

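```bash
cat > fit.py <<'E'
from h import *
from scipy.optimize import minimize
np.set_printoptions(precision=4,suppress=True)
def ring(r,y,n=16,oct=False):
    a=np.arange(8)*np.pi/4+np.pi/8 if oct else np.arange(n)*2*np.pi/n
    return np.c_[r*np.cos(a),0*a+y,r*np.sin(a)]
body=np.vstack([ring(.028/np.cos(np.pi/8),s*.043,oct=True) for s in(-1,1)])
neck=np.vstack([ring(.013,-.043),ring(.013,-.086)])
def rot(t): return np.array([[np.cos(t),-np.sin(t),0],[np.sin(t),np.cos(t),0],[0,0,1]])
def place(P,x,y,z,t): return P@rot(t).T+[x,y,z]   # t = heading of machine y minus 90deg
T=np.array([[sx*a,sy*b,z] for a,b,z in((.075,.110,.022),(.053,.083,0)) for sx in(-1,1) for sy in(-1,1)])
def getm(c,n):
    k=cal(c); r=imaging.outline_of(c,n)
    return (k,r[0]['mask'].astype(np.uint8),r[0]['p'])
def cost(p,parts,obs,z=None):
    s=0
    x,y,t=p[:3]; z=z if z is not None else p[3]
    for (K,d,r,tt),m,_ in obs:
        im=np.zeros((384*4,512*4),np.uint8)
        for P in parts:
            q=cv2.projectPoints(place(P,x,y,z,t),r,tt,K,d)[0].reshape(-1,2)
            cv2.fillConvexPoly(im,cv2.convexHull(((q+.5)*4).astype(np.int32)),1)
        M=cv2.resize(m,(2048,1536),interpolation=cv2.INTER_NEAREST)
        s+=1-(im&M).sum()/max(1,(im|M).sum())
    return s
def fit(p,parts,obs,z=None):
    st=np.array([.01,.01,.08,.01])[:len(p)]
    sim=np.vstack([p]+[np.array(p)+st*np.eye(len(p))[i] for i in range(len(p))])
    r=minimize(cost,p,(parts,obs,z),method='Nelder-Mead',options=dict(initial_simplex=sim,xatol=2e-4,fatol=1e-4,maxiter=150)); return r.x,r.fun
E
python3 - <<'E'
from fit import *
snap('scene');snap('side');snap('wrist')
O={c:getm(c,'drum') for c in('wrist','scene','side')}
print([(c,o[2],o[1].sum()) for c,o in O.items()])
for cs in(['wrist'],['scene','side'],['wrist','scene','side']):
    x,f=fit([.483,0,.3],[body,neck],[O[c] for c in cs],z=.109)
    print(cs,x,f,'collar face',(x[:2]-.092*np.array([-np.sin(x[2]),np.cos(x[2])])))
print(fit([.483,0,.3,.109],[body,neck],list(O.values())))
OT={c:getm(c,'tray') for c in('scene','side')}
print([(c,o[2],o[1].sum()) for c,o in OT.items()])
for cs in(['scene'],['side'],['scene','side']):
    for t0 in(.1,-.2,.25+1.57): print(cs,fit([.426,.195,t0],[T],[OT[c] for c in cs],z=0))
E
```

```text
[('wrist', 0.81, np.uint64(2504)), ('scene', 0.78, np.uint64(629)), ('side', 0.61, np.uint64(533))]
['wrist'] [ 0.4833 -0.0016  0.3368] 0.05440062172139115 collar face [ 0.5137 -0.0884]
['scene', 'side'] [0.4819 0.0003 0.3366] 0.31569241843026974 collar face [ 0.5123 -0.0865]
['wrist', 'scene', 'side'] [ 0.4828 -0.0013  0.3445] 0.379282030499959 collar face [ 0.5138 -0.0879]
(array([ 0.4831, -0.0009,  0.34  ,  0.108 ]), np.float64(0.37598995502601285))
[('scene', 0.79, np.uint64(2894)), ('side', 0.82, np.uint64(1375))]
['scene'] (array([0.4235, 0.199 , 0.1165]), np.float64(0.04168244750241967))
['scene'] (array([0.4239, 0.1993, 0.1231]), np.float64(0.04225144660704894))
['scene'] (array([0.4235, 0.1996, 3.257 ]), np.float64(0.041621121668208194))
['side'] (array([0.4215, 0.1907, 0.0944]), np.float64(0.13227622753995194))
['side'] (array([0.4163, 0.1863, 0.021 ]), np.float64(0.1387534319550875))
['side'] (array([0.4201, 0.19  , 3.2342]), np.float64(0.13307781074843394))
['scene', 'side'] (array([0.4231, 0.1968, 0.1165]), np.float64(0.1983349969155872))
['scene', 'side'] (array([0.4234, 0.1965, 0.1218]), np.float64(0.1982596222363816))
['scene', 'side'] (array([0.4225, 0.1967, 3.2547]), np.float64(0.1994895929612024))
```

Drum axis: heading u≈(-0.332, 0.943), collar face ≈(0.5135, -0.088). The fits from the different cameras agree within 2 mm, and the tray is at (0.423, 0.197), yaw 0.118. I'll descend astride the neck.

```bash
python3 -m creep '[0.18,0.06,-0.02,-0.15,0.005, 0.18,0.12,-0.04,-0.3,0.01, 0.18,0.18,-0.05,-0.45,0.015, 0.18,0.24,-0.07,-0.6,0.015, 0.18,0.3,-0.08,-0.72,0.015, 0.18,0.367,-0.097,-0.82,0.015, 0.18,0.367,-0.097,-0.9,0.015, 0.18,0.367,-0.097,-0.97,0.015, 0.18,0.367,-0.097,-1,0.015, 0.18,0.367,-0.097,-1,0.015]'
python3 - <<'E'
from fit import *
a=snap('wrist','w2.png');O=getm('wrist','drum');o=get_obs();print(o['clock'],o['tool_pos'],o['width'],O[2])
x,f=fit([.483,0,.34],[body,neck],[O],z=.109);print(x,f,x[:2]-.092*np.array([-np.sin(x[2]),np.cos(x[2])]))
r=imaging.tip_of('wrist','collar_face')[0];print(r['p'],atz('wrist',r['xy'],.11))
print('tool y ang',np.arctan2(*o['ee_rot'][:2,1][::-1]) if hasattr(o['ee_rot'],'shape') else o['ee_rot'])
E
```

```text
clock: 7.05
tool_pos: [0.5058, -0.0654, 0.2014]
ee_rot: [[-0.335, 0.942, -0.0], [0.942, 0.335, -0.0], [-0.0, -0.0, -1.0]]
force: [-0.2, 0.1, -0.2]
width: 0.59
grip_force: 0.0
7.15 [ 0.5063 -0.0655  0.202 ] 0.5937094410627949 0.86
[ 0.484  -0.0015  0.3362] 0.04758117780263915 [ 0.5143 -0.0883]
0.62 [ 0.515  -0.0883  0.11  ]
tool y ang 0.3410426309431239
```

View pics/w2.png

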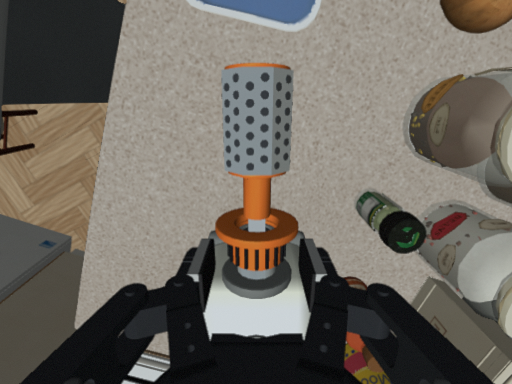

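Fingers are centred laterally on the collar (columns 215/300 about 257) and stand over the free neck. Going down, then a first push.

```bash
python3 -m creep '[0.18,0,0,-0.12,0, 0.18,0,0,-0.24,0, 0.18,0,0,-0.36,0, 0.18,0,0,-0.46,0, 0.18,0,0,-0.55,0, 0.18,0,0,-0.55,0, 0.18,0.008,-0.024,-0.55,0, 0.18,0.017,-0.047,-0.55,0, 0.18,0.025,-0.071,-0.55,0, 0.18,0.025,-0.071,-0.55,0]'
```

```text
clock: 8.45
tool_pos: [0.5115, -0.079, 0.0919]
ee_rot: [[-0.334, 0.942, 0.001], [0.942, 0.334, 0.001], [0.001, 0.001, -1.0]]
force: [-1.4, 4.7, 2.3]
width: 0.596
grip_force: 0.0
```

```bash
python3 -m creep '[0.18,0.003,-0.01,0,0, 0.18,0.007,-0.02,0,0, 0.18,0.01,-0.03,0,0, 0.18,0.014,-0.04,0,0, 0.18,0.017,-0.048,0,0, 0.18,0.019,-0.053,0,0, 0.18,0.02,-0.057,0,0, 0.18,0.021,-0.059,0,0, 0.18,0.021,-0.059,0,0, 0.18,0.021,-0.059,0,0]'
```

```text
clock: 9.7
tool_pos: [0.5145, -0.0878, 0.0917]
ee_rot: [[-0.336, 0.942, -0.001], [0.942, 0.336, 0.004], [0.004, -0.0, -1.0]]
force: [-4.6, 12.4, 6.1]
width: 0.589
grip_force: 0.0
```

```bash
python3 -m creep '[0.18,0.002,-0.005,0,0, 0.18,0.003,-0.01,0,0, 0.18,0.005,-0.014,0,0, 0.18,0.007,-0.019,0,0, 0.18,0.009,-0.024,0,0, 0.18,0.01,-0.028,0,0, 0.18,0.01,-0.028,0,0, 0.18,0.01,-0.028,0,0, 0.18,0.01,-0.028,0,0, 0.18,0.01,-0.028,0,0]'
```

```text
clock: 10.95
tool_pos: [0.5146, -0.0881, 0.0916]
ee_rot: [[-0.339, 0.941, -0.005], [0.941, 0.339, 0.009], [0.01, -0.002, -1.0]]
force: [-12.9, 28.1, 11.8]
width: 0.59
grip_force: 0.0
```

```bash
python3 - <<'E'
from fit import *
a=snap('wrist','w3.png');snap('scene')
O=[getm(c,'drum') for c in('wrist','scene')];o=get_obs();print(o['clock'],o['tool_pos'],o['force'])
for ob in(O[:1],O):
    x,f=fit([.480,.008,.337],[body,neck],ob,z=.109);print(x,f)
E
```

```text
11.15 [ 0.5146 -0.0881  0.0916] [-13.1194  26.8376  12.591 ]
[0.4782 0.0136 0.3388] 0.08864431094772707
[0.4782 0.0143 0.3304] 0.22175594939662158
```

View pics/w3.png

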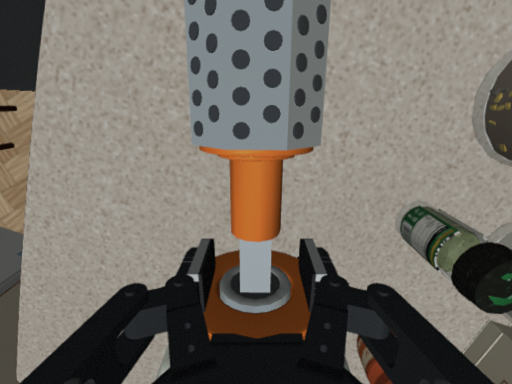

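The stop is reached: the force rose from 13 to 30 N with no further travel, and the drum is ejected about 15 mm. Its square shaft shows between the neck (row 235) and the nose (row 290). I'll back off, open, and slide forward astride the drum.

```bash
python3 -m creep '[0.18,-0.01,0.03,0,0, 0.3,-0.03,0.085,0,0, 0.6,-0.05,0.14,0,0, 1,-0.06,0.17,0,0, 1,-0.06,0.17,0,0, 1,-0.09,0.26,0,0, 1,-0.13,0.37,0,0, 1,-0.17,0.48,0,0, 1,-0.195,0.557,0,0, 1,-0.195,0.557,0,0]'
python3 - <<'E'
from fit import *
a=snap('wrist','w4.png');snap('scene')
O=[getm(c,'drum') for c in('wrist','scene')];o=get_obs();print(o['clock'],o['tool_pos'],o['force'])
for ob in(O[:1],O[1:],O):
    x,f=fit([.480,.008,.337],[body,neck],ob,z=.109);print(x,f)
r=imaging.tip_of('scene','collar_face')[:1];print([(q['p'],atz('scene',q['xy'],.11)) for q in r])
E
```

```text
clock: 12.4
tool_pos: [0.478, 0.0157, 0.0914]
ee_rot: [[-0.337, 0.942, 0.0], [0.942, 0.337, 0.0], [0.0, 0.0, -1.0]]
force: [0.6, 0.3, 0.3]
width: 1.005
grip_force: 0.0
12.6 [0.4785 0.0134 0.0912] [ 0.6679 -0.366  -0.0631]
[0.4789 0.0097 0.3403] 0.22026043356617675
[0.4743 0.0224 0.3829] 0.1639962299717248
[0.4768 0.0172 0.3671] 0.4382506887979931
[(0.51, array([ 0.5233, -0.0992,  0.11  ]))]
```

View pics/w4.png

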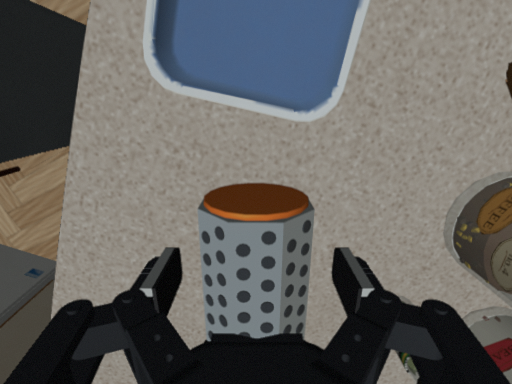

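The drum lies centred between the pads (columns 200–313). Closing.

```bash
python3 -m creep '[-1,0,0,0,0, -1,0,0,0,0, -1,0,0,0,0, -1,0,0,0,0, -1,0,0,0,0, -1,0,0,0,0, -1,0,0,0,0, -1,-0.006,0.018,0,0, -1,-0.013,0.036,0,0, -1,-0.013,0.036,0,0]' 60
```

```text
clock: 13.9
tool_pos: [0.4752, 0.0227, 0.0911]
ee_rot: [[-0.336, 0.942, -0.0], [0.942, 0.336, 0.001], [0.001, -0.0, -1.0]]
force: [-0.8, 1.2, -1.6]
width: 0.638
grip_force: 68.2
```

```bash
python3 -m creep '[-1,-0.015,0.042,0,0, -1,-0.03,0.085,0,0, -1,-0.046,0.13,0,0, -1,-0.063,0.18,0,0, -1,-0.08,0.226,0,0, -1,-0.096,0.273,0,0, -1,-0.115,0.325,0,0, -1,-0.133,0.377,0,0, -1,-0.15,0.425,0,0, -1,-0.15,0.425,0,0]'
python3 - <<'E'
from fit import *
a=snap('scene');b=snap('side');cv2.imwrite('pics/s5.png',np.hstack([cv2.resize(a[90:270,220:460],(400,300)),cv2.resize(b[140:290,170:370],(400,300))])[:,:,::-1])
snap('wrist');o=get_obs();print(o['clock'],o['tool_pos'],o['force'],o['moment'],o['width'])
for c in('scene','side'):
    r=imaging.tip_of(c,'collar_face')[:1];print([(q['p'],atz(c,q['xy'],.11)) for q in r])
    r=imaging.tip_of(c,'shaft_tip')[:1];print([(q['p'],atz(c,q['xy'],.11)) for q in r])
OT=[getm('wrist','tray')];print(OT[0][2],fit([.423,.197,.12],[T],OT,z=0))
E
```

```text
clock: 15.15
tool_pos: [0.4454, 0.1075, 0.0914]
ee_rot: [[-0.336, 0.942, 0.0], [0.942, 0.336, 0.0], [0.0, 0.0, -1.0]]
force: [-0.2, -0.4, -1.6]
width: 0.642
grip_force: 68.1
15.3 [0.4458 0.1062 0.0913] [-0.0615  0.4321 -1.9561] [0.0469 0.0255 0.0115] 0.6429034191332714
[(0.57, array([ 0.5133, -0.0955,  0.11  ]))]
[(0.9, array([ 0.4925, -0.0385,  0.11  ]))]
[(0.74, array([ 0.5236, -0.0974,  0.11  ]))]
[(0.9, array([ 0.4957, -0.0413,  0.11  ]))]
0.61 (array([0.4197, 0.2298, 0.1236]), np.float64(0.0709990720500221))
```

View pics/s5.png

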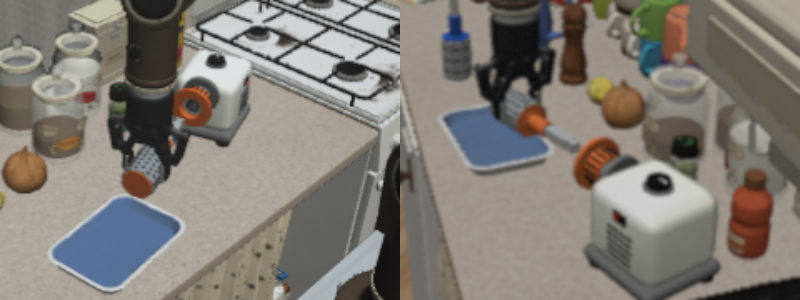

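The shaft is clear of the socket, the collar is back home, and the drum hangs level. I'll carry it over the tray, align it and lower it part way.

```bash
python3 -m creep '[-1,-0.015,0.07,0,-0.005, -1,-0.03,0.15,0,-0.01, -1,-0.05,0.24,0,-0.018, -1,-0.07,0.33,0,-0.025, -1,-0.09,0.42,0,-0.03, -1,-0.105,0.49,0,-0.035, -1,-0.112,0.517,-0.05,-0.035, -1,-0.112,0.517,-0.13,-0.035, -1,-0.112,0.517,-0.2,-0.035, -1,-0.112,0.517,-0.2,-0.035]'
python3 - <<'E'
from fit import *
a=snap('scene');b=snap('side');cv2.imwrite('pics/s6.png',np.hstack([cv2.resize(a[140:290,220:420],(400,300)),cv2.resize(b[140:290,150:350],(400,300))])[:,:,::-1])
o=get_obs();print(o['clock'],o['tool_pos'],o['force'])
z=o['tool_pos'][2]+.017
for c in('scene','side'):
    for n in('drum','shaft_tip','neck'):
        r=imaging.tip_of(c,n)[:1];print(c,n,[(q['p'],atz(c,q['xy'],z)) for q in r])
E
```

```text
clock: 16.8
tool_pos: [0.4223, 0.2089, 0.0496]
ee_rot: [[-0.121, 0.993, -0.003], [0.993, 0.121, -0.001], [-0.001, -0.003, -1.0]]
force: [-0.8, 0.6, -1.3]
width: 0.639
grip_force: 67.9
16.9 [0.4232 0.2096 0.0509] [ 0.0822  0.8963 -2.3222]
scene drum [(0.64, array([0.4277, 0.2027, 0.0679]))]
scene shaft_tip []
scene neck [(0.76, array([0.4219, 0.1522, 0.0679]))]
side drum [(0.55, array([0.4257, 0.2021, 0.0679]))]
side shaft_tip [(0.85, array([0.4506, 0.0733, 0.0679]))]
side neck [(0.7, array([0.4324, 0.1363, 0.0679]))]
```

View pics/s6.png

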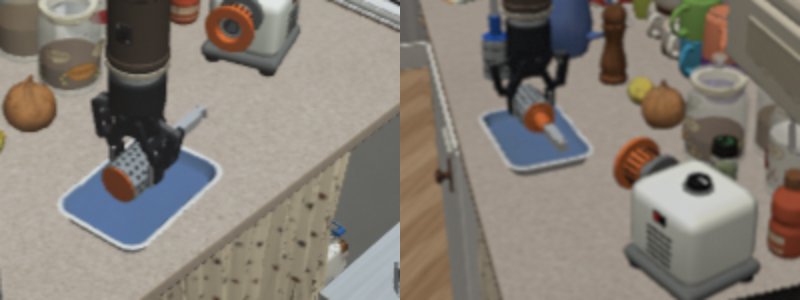

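The drum hangs over the tray, aligned with its long side. Lowering near to contact.

```bash
python3 -m creep '[-1,0,0,-0.04,0, -1,0,0,-0.08,0, -1,0,0,-0.11,0, -1,0,0,-0.13,0, -1,0,0,-0.142,0, -1,0,0,-0.15,0, -1,0,0,-0.155,0, -1,0,0,-0.16,0, -1,0,0,-0.163,0, -1,0,0,-0.163,0]'
```

```text
clock: 18.45
tool_pos: [0.4234, 0.2099, 0.0194]
ee_rot: [[-0.121, 0.993, 0.001], [0.993, 0.121, -0.0], [-0.0, 0.001, -1.0]]
force: [-1.6, -2.4, 8.0]
width: 0.639
grip_force: 69.4
```

```bash
python3 -m creep '[-1,0,0,0,0, -1,0,0,0,0, -1,0,0,-0.004,0, -1,0,0,-0.008,0, -1,0,0,-0.008,0, -1,0,0,-0.008,0, 0.3,0,0,-0.008,0, 0.4,0,0,-0.008,0, 0.5,0,0,-0.008,0, 0.55,0,0,-0.008,0]' 20
python3 - <<'E'
from fit import *
a=snap('scene');b=snap('side');cv2.imwrite('pics/s7.png',np.hstack([cv2.resize(a[140:290,220:420],(400,300)),cv2.resize(b[140:290,150:350],(400,300))])[:,:,::-1])
E
```

```text
clock: 19.7
tool_pos: [0.4233, 0.2101, 0.017]
ee_rot: [[-0.121, 0.993, -0.0], [0.993, 0.121, 0.0], [0.0, -0.0, -1.0]]
force: [0.4, -0.1, -1.2]
width: 0.773
grip_force: 0.0
```

View pics/s7.png

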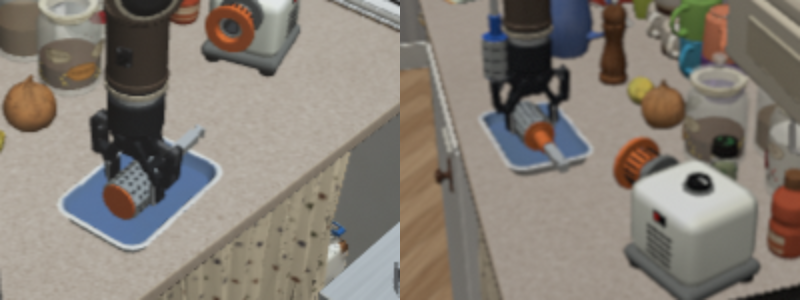

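The drum is down and the fingers are free (no force). Rising straight up.

```bash
python3 -m creep '[0.6,0,0,0.03,0, 0.6,0,0,0.1,0, 0.6,0,0,0.2,0, 0.6,0,0,0.35,0, 0.6,0,0,0.5,0, 0.6,0,0,0.65,0, 0.6,0,0,0.8,0, 0.6,0,0,0.9,0, 0.6,0,0,1,0, 0.6,0,0,1,0]'
python3 - <<'E'
from fit import *
a=snap('scene');b=snap('side');w=snap('wrist')
cv2.imwrite('pics/s8.png',np.vstack([np.hstack([cv2.resize(a[140:290,220:420],(400,300)),cv2.resize(b[140:290,150:350],(400,300))]),np.hstack([cv2.resize(w,(400,300)),np.zeros((300,400,3),np.uint8)])])[:,:,::-1])
O=[getm(c,'drum') for c in('wrist','scene')];OT=[getm(c,'tray') for c in('scene','side')]
print(fit([.423,.21,.12],[body,neck],O,z=.032));print(fit([.423,.197,.12],[T],OT,z=0));print(get_obs()['force'])
E
```

```text
clock: 21.05
tool_pos: [0.4239, 0.2105, 0.2191]
ee_rot: [[-0.121, 0.993, 0.003], [0.993, 0.121, 0.001], [0.001, 0.004, -1.0]]
force: [-0.7, 0.2, -0.4]
width: 0.799
grip_force: 0.0
(array([0.4209, 0.2066, 0.1343]), np.float64(0.3190863116898468))
(array([0.4231, 0.1983, 0.1204]), np.float64(0.7193633992788506))
[-0.0004 -0.868  -0.64  ]
```

View pics/s8.png

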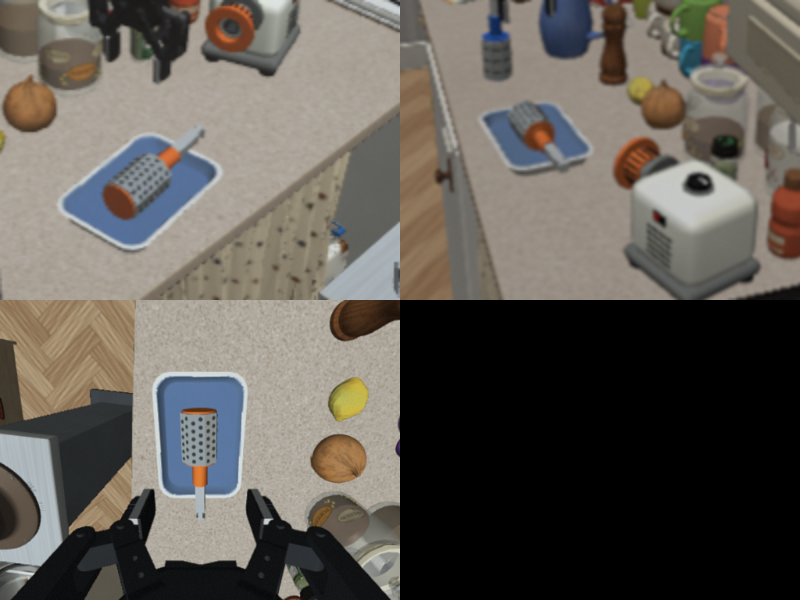

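The drum lies flat in the tray about 8 mm from its centre, the collar is home, the other things are undisturbed and the gripper is clear. Handing in.

```bash
python3 -c "from station import close_job; print(close_job())"
```

```text
the job is handed in; nothing more can be done
None
```

I unlocked the drum with the collar, drew it straight out, laid it on its side in the tray and let go, then handed the job in at about 21 s; no verdict came back, but the last pictures showed it flat about 8 mm from the tray's centre, with the collar home and the other things in view undisturbed.

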